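# Swap the steel block in the brass forming kit

## Robot

A 6-joint arm with a two-finger parallel gripper is mounted at the origin on a cart in front of the work surface, level with it; the furniture and walls round the work are solid. World frame = base frame: x ahead of the robot, y to its left, z up, the work surface at z = 0. Lengths are in m, angles in degrees, forces in N, time in s.
With the tool pointing down it reaches from about 0.3 to 1 m from the base axis. Payload 5.1 kg.
Tool frame: the origin (TCP) lies midway between the tips of the shut fingers; the grasp point (between the pads) lies 19 mm behind it; z points along the fingers, y is the line along which they close (so a half turn about z gives the same grasp; the last joint's range is limited). The gripper opens to 95 mm and grips with 3 to 60 N. Pads are 20 mm wide; open, the fingers measure 119 mm over their backs; the gripper's body (75 mm by 180 mm) begins 59 mm behind the grasp point.
Start: joints at [58.866, 7.093, 94.555, -0, 78.352, -4.733], TCP at [0.289, 0.582, 0.215] pointing down, gripper open.
Joint ranges: [-149.61, 149.61], [-58.7, 133.49], [1.44, 155.28], [-77.14, 257.14], [18.33, 153.61], [-166.67, 166.67]. Speed limits (degrees/s): [147.25, 147.25, 180, 180, 180, 180].

## Interface

Orientations are given as a 3x3 rotation matrix whose columns are the frame's x, y, z axes.
In Python, from plant import env, cams, order gives the robot as it stands.
- The arm moves only by the tool move_arm, never from a script. Its argument "targets" is a list of rows, each an object with "offset": the shift along the tool's x, y, z each as a share of 0.3 m, from -1 to 1, a list of three; "twist": the turn about the tool's z as a share of 2 pi rad, from -1 to 1. In form: [{"offset": [x, y, z], "twist": twist}, ...]. A call has 1 to 20 rows; each row is the pose to reach, as a shift and turn from the pose commanded when the call began, along the tool's axes at that moment, turning the shorter way round; what a row does not reach only later rows make up. A row lasts 1/8 s, in which the tool goes at most 62.5 mm and 10.7 degrees, less where a joint would pass 70% of its speed; a pose out of reach is approached as far as the arm can. A call with a number of a shift or a turn outside -1 to 1 is refused whole. A call with a gripper value outside its range is refused whole. "claw" is the finger opening in mm, from 0 to 95.1, set as the call begins (left out, the last holds). The fingers move at their own pace and stop on an object; the grip force is fixed at half the most. Time passes only in rows, so rows that repeat a pose let the fingers close. It gives the time, the measured TCP pose, the force, the opening and the grip force at its end, in the units of the state.
- env.state(): the state, without advancing time (a new reading comes with each control period).
- cams.snapshot(name): name is "scene" or "top"; returns a dict with "img" (400x640x3 uint8, red, green, blue), "fx", "fy", "cx", "cy" (pixels), "rvec" (rotation vector, rad) and "tvec" (3), from world to camera coordinates, as OpenCV has them. Camera axes: x right, y down, z forward; pixel columns grow to the right and rows downward; lengths in m; the calibration is good to about 2 mm. A picture is of the moment at which its call begins. There is no depth.
- order.hand_in(): hands the job in; it is judged then, once.
The state is a dict: "time": time; "joint_positions": joint angles; "dq": joint speeds; "tau": joint torques, N m; "tool_pos": TCP position; "ee_rot": TCP orientation; "force": force on the tool from outside, world axes, zero at the start; "wrist_torque": the same for the moment, N m; "opening": opening from 0.0 (shut) to 1.0 (fully open); "grip_force": force on a finger pad.
Only numpy, scipy, OpenCV 4.12 (cv2) and the standard library are available. Lean on these libraries where they do the work, as an engineer would, in place of code of your own. Each camera call takes 0.05 s, during which the arm holds its last target. There are 200 camera calls.

## Task

The sloping blue kit board should carry three brass forming blocks, but one of them is dark steel and would mark the copper: take it off and lay it flat, crowned top up, centred along the red mat in the stock tray. Press the spare brass block from the tray fully home on the studs of the place that came free, flat on the board like its neighbours. Leave the other two brass blocks, the white block, the bottle, the red cup and the beaker as they are.

Things in the scene. Friction and masses are not known exactly. Their poses are not given: they have to be found in the camera images.
- face: blue face plate of the kit board, 140 x 224 mm, fixed, sloping 28 degrees, rising away from the robot. Origin: centre of its upper surface, 75 mm above the table; x up the slope, y level across it, z its outward normal. Three places along y. A seated block lies with its length along x, either way round, sockets over the studs, underside flat on the face; 34 mm gap between neighbouring blocks.
- slot_left (a point): left place of the kit board, seen from the robot: point on the face surface midway between its two studs (y = +70 mm in the face's frame); axes as the face's. The studs stand at x = +30 and -30 mm from it, 9 mm high, 12 mm thick at the foot, tapering to 6 mm at the top
- slot_middle (a point): middle place of the kit board, seen from the robot: point on the face surface midway between its two studs (y = 0 mm in the face's frame); axes as the face's. The studs stand at x = +30 and -30 mm from it, 9 mm high, 12 mm thick at the foot, tapering to 6 mm at the top
- slot_right (a point): right place of the kit board, seen from the robot: point on the face surface midway between its two studs (y = -70 mm in the face's frame); axes as the face's. The studs stand at x = +30 and -30 mm from it, 9 mm high, 12 mm thick at the foot, tapering to 6 mm at the top
- kit_brass_a_mid (a point): brass forming block on the kit board, correct, stays there. 100 x 36 mm, 36 mm high over its crowned top; flat sides 36 mm apart up to 30 mm above the underside. Underside: two square sockets 16 mm wide, 10 mm deep, 60 mm apart along the length. Point at its centre, 18 mm above the underside; x along its length, y across, z out of the crowned top. About 0.4 kg
- kit_brass_b_mid (a point): second brass forming block on the kit board, correct, stays there; same shape and axes, point at its centre
- steel_die_mid (a point): dark grey steel forming block, the wrong one on the kit board (in any of the three places); same shape, size, axes and centre point as the brass ones
- spare_brass_mid (a point): spare brass forming block, lying in the stock tray crowned top up, its length along the tray's x (within 5 degrees); same shape, size, axes and centre point
- nylon_die_mid (a point): white nylon forming block lying in the stock tray, not wanted; same shape, size and axes, point at its centre; leave it alone
- tray: shallow wooden stock tray with a green floor, fixed, 150 mm (x) x 310 mm (y), walls 14 mm high and 5 mm thick, floor 6 mm above the table. Origin at the centre of its underside. It has three stations, 100 mm apart along y, holding the spare brass block, the white block and the red mat in any order. A fixed wooden tool chest, 120 mm high, stands nearer the robot
- mat_centre (a point): red mat 124 x 60 x 2 mm, fixed on the floor of the stock tray: the place for the rejected block. Point at the centre of its top surface, 8 mm above the table; x along its length, z up
- bottle_mid (a point): bystander: brown bottle 47 mm thick and 135 mm high, standing behind the tray; point half-way up
- red_cup_mid (a point): bystander: red cup 63 mm wide and 50 mm high, behind the kit board; point half-way up
- beaker_mid (a point): bystander: brown copper beaker 61 mm wide and 78 mm high, at the left; point half-way up

How it is judged:
By the outcome, as a careful person would: the job done as asked, in the order asked, and still so for the second after the job is handed in, with the robot touching nothing.
It also fails if it takes over 64 s, if anything falls off the work surface, if the arm or the gripper's body presses on something with over 40 N, if the wrist force passes 120 N, or if a joint passes its speed limit or range.

## Working session

There is one attempt and no reset: what is moved stays moved. The work goes in short steps, Python scripts to look and compute and a tool call to move; the robot and the scene stay as the last step left them, time stands still between calls to the robot, and variables do not carry over. Pictures are saved under pics/ and viewed, at most 10 in all, crops included, and the job is handed in when it is done.

Besides the shell and the picture viewer there is one more tool, called after "Call:" by a JSON object that holds its "method" and its "body". move_arm: Moves the arm, as the interface text tells. Shift numbers are shares of 0.3 m and turn numbers shares of 2 pi rad, none past 1 either way. Its arguments: {"type":"object","properties":{"targets":{"type":"array","items":{"type":"object","properties":{"offset":{"type":"array","items":{"type":"number"}},"twist":{"type":"number"}}}},"claw":{"type":"number"}},"required":["targets"]}

```bash
ls; mkdir -p pics; python3 - <<'E'
from plant import env,cams,order
import cv2
s=env.state();print(s)
for n in("scene","top"):
    d=cams.snapshot(n);cv2.imwrite(f"pics/{n}0.png",d["img"][:,:,::-1]);print(n,{k:v for k,v in d.items() if k!="img"})
E
```

```text
pics
{'time': 0.0, 'joint_positions': array([ 5.88650232e+01,  7.13373395e+00,  9.46318661e+01,  1.18430474e-03,
        7.83495854e+01, -4.73286989e+00]), 'dq': array([ 0.08652151, -0.01524817, -0.10941005, -0.00593362, -0.00129435,
       -0.07432675]), 'tau': array([ 3.53431678e-04, -4.17593765e+01, -3.59940219e+01,  7.74860638e-02,
        4.91198734e-02, -1.74538973e-04]), 'tool_pos': array([0.28873764, 0.58166115, 0.2134072 ]), 'ee_rot': array([[-8.95693446e-01,  4.44670816e-01, -1.05679842e-03],
       [ 4.44672033e-01,  8.95691832e-01, -1.71030646e-03],
       [ 1.86042347e-04, -2.00183898e-03, -9.99997979e-01]]), 'force': array([-0.15524566,  0.83558053, -0.52579983]), 'wrist_torque': array([-0.06867093, -0.00795956,  0.03877733]), 'grip_force': 0.0, 'opening': 0.9965125551956528}
scene {'fx': 455.9174087778672, 'fy': 455.9174087778672, 'cx': 317.3944374986644, 'cy': 195.00607725031503, 'rvec': array([ 2.28382804, -0.78120599,  0.28293204]), 'tvec': array([-0.38619532,  0.4162738 ,  1.12931658])}
top {'fx': 519.5922468550135, 'fy': 519.5922468550135, 'cx': 321.62096800212703, 'cy': 202.96385977082562, 'rvec': array([ 2.1324182 , -2.1264149 ,  0.19661524]), 'tvec': array([0.15983362, 0.62767358, 1.34803104])}
```

View pics/scene0.png

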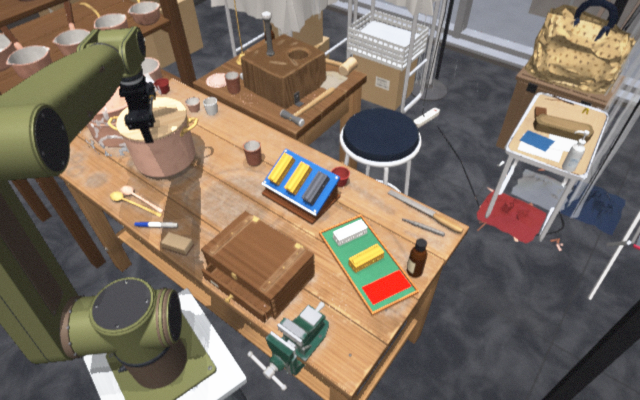

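View pics/top0.png

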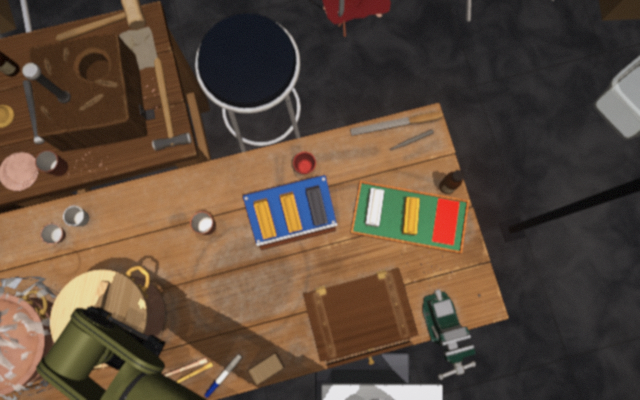

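```bash
python3 - <<'E'
import cv2,numpy as np
t=cv2.imread("pics/top0.png");s=cv2.imread("pics/scene0.png")
a=cv2.resize(t[140:260,235:475],None,fx=3.33,fy=3.33,interpolation=cv2.INTER_CUBIC)[:300*2,:800]
b=cv2.resize(s[140:315,255:435],None,fx=3.3,fy=3.3,interpolation=cv2.INTER_CUBIC)
cv2.imwrite("pics/ct.png",a[:600,:800]);cv2.imwrite("pics/cs.png",b[:600,:800])
E
```

```text
(no output)
```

View pics/ct.png

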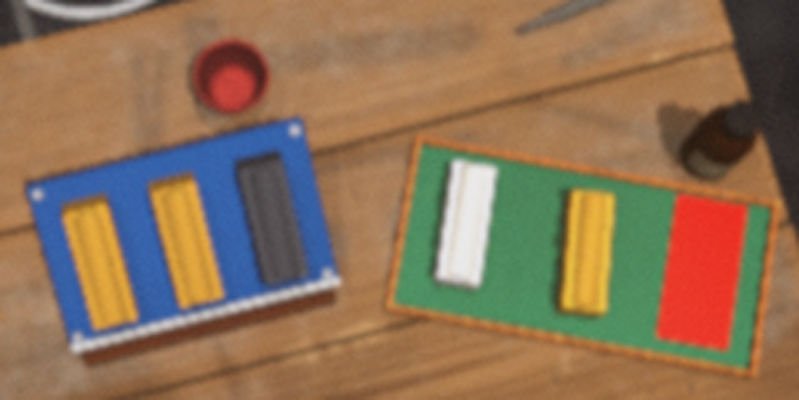

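View pics/cs.png

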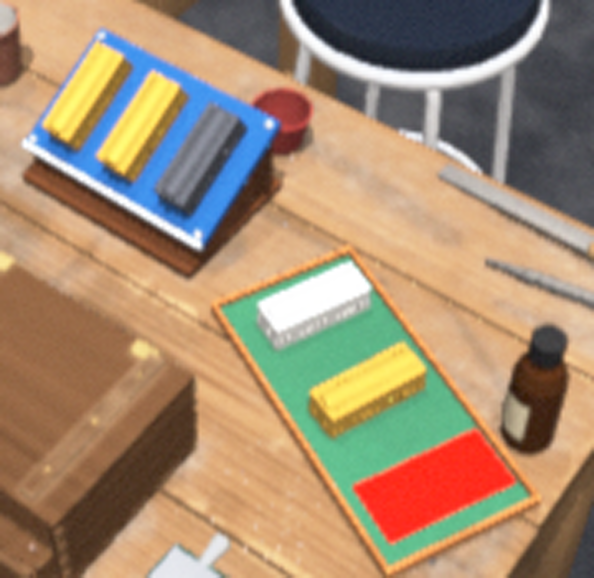

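```bash
cat > h.py <<'E'
import cv2,numpy as np
from scipy.optimize import minimize
def cal(cams):
    return {n:cams.snapshot(n) for n in("scene","top")}
def proj(d,P):
    K=np.array([[d["fx"],0,d["cx"]],[0,d["fy"],d["cy"]],[0,0,1]])
    return cv2.projectPoints(np.asarray(P,float).reshape(-1,1,3),d["rvec"],d["tvec"],K,None)[0][:,0]
c,s=np.cos(np.radians(28)),np.sin(np.radians(28))
def Rz(a): return np.array([[np.cos(a),-np.sin(a),0],[np.sin(a),np.cos(a),0],[0,0,1]])
TILT=np.array([[c,0,-s],[0,1,0],[s,0,c]])
def faceT(p): return Rz(p[2])@TILT,np.array([p[0],p[1],.075])
BLK=np.array([[x,y,z] for x in(-.05,.05) for y,z in((-.018,0),(.018,0),(-.018,.03),(.018,.03),(-.011,.0345),(.011,.0345),(0,.036))])
def plate(a,b): return np.array([[x,y,0] for x in(-a/2,a/2) for y in(-b/2,b/2)])
def hulls(d,Ps):
    m=np.zeros((1600,2560),np.uint8)
    for P in Ps:
        h=cv2.convexHull(((proj(d,P)+.5)*4*16).astype(np.int32));cv2.fillConvexPoly(m,h,255,cv2.LINE_AA,4)
    return cv2.resize(m,(640,400),interpolation=cv2.INTER_AREA)/255.
def fit(snaps,masks,model,p0,step=(.01,.01,.06)):
    def cost(p):
        return sum(((cv2.GaussianBlur(hulls(snaps[n],model(p)),(0,0),1)-masks[n])**2).sum() for n in snaps)
    r=None
    for k in (1,.3):
        sim=np.array([p0]+[np.add(p0,np.eye(3)[i]*step[i]*k) for i in range(3)])
        r=minimize(cost,p0,method="Nelder-Mead",options=dict(initial_simplex=sim,xatol=1e-4,fatol=.01));p0=r.x
    return r.x,r.fun
def ray(d,px,z):
    R=cv2.Rodrigues(d["rvec"])[0];C=-R.T@d["tvec"]
    v=R.T@np.array([(px[0]-d["cx"])/d["fx"],(px[1]-d["cy"])/d["fy"],1]);return C+v*(z-C[2])/v[2]
E
cat > m.py <<'E'
from plant import cams
from h import *
S=cal(cams)
roi={"top":(235,140,475,260),"scene":(255,140,435,315)}
def msk(f,box=None):
    o={}
    for n,d in S.items():
        hsv=cv2.cvtColor(d["img"],cv2.COLOR_RGB2HSV).astype(int);x0,y0,x1,y1=(box or roi)[n]
        m=np.zeros((400,640));m[y0:y1,x0:x1]=f(*[hsv[y0:y1,x0:x1,i] for i in range(3)]);o[n]=cv2.GaussianBlur(m,(0,0),.8)
    return o
t=S["top"]
# px guesses in top image
g=lambda u,v,z:ray(t,(235+u/3.33,140+v/3.33),z)
f0=g(185,240,.09);yaw=np.arctan2(*(g(165,160,.1)-g(205,320,.06))[1::-1]);print("guess",f0,np.degrees(yaw))
for u in ("brass",(100,262)),("steel",(270,220)),("red",(700,270)),("green",(640,330)),("blue",(225,200)):
    x,y=int(235+u[1][0]/3.33),int(140+u[1][1]/3.33);print(u[0],cv2.cvtColor(t["img"],cv2.COLOR_RGB2HSV)[y,x])
brass=lambda h,s_,v:(h>17)&(h<32)&(s_>150)&(v>115)
sp=lambda p,dy:[(BLK+[0,dy,0])@faceT(p)[0].T+faceT(p)[1]]
kb={"top":(250,190,306,245),"scene":(262,145,314,200)}
pf,e=fit(S,msk(brass,kb),lambda p:sp(p,.07)+sp(p,0),[f0[0],f0[1],yaw]);print("face from brass",pf,np.degrees(pf[2]),e)
steel=lambda h,s_,v:(v<115)&(s_<110)
pst,e=fit(S,msk(steel,{"top":(302,183,329,228),"scene":(300,168,333,208)}),lambda p:sp(p,-.07),pf,(.005,.005,.03));print("face from steel",pst,np.degrees(pst[2]),e)
blue=lambda h,s_,v:(h>100)&(h<125)&(s_>120)
R,T=faceT(pf);print({n:proj(d,plate(.14,.224)@R.T+T).round(1).tolist() for n,d in S.items()})
for n,m in msk(blue).items():
    print(n,cv2.approxPolyDP(cv2.convexHull(np.argwhere(m>.5)[:,::-1].astype(np.int32)),2.5,True)[:,0].tolist())
red=lambda h,s_,v:((h<8)|(h>172))&(s_>180)&(v>150)
ym=np.arctan2(*(g(712,195,0)-g(694,348,0))[1::-1]);m0=g(703,272,.008)
at=lambda P,z:lambda p:[P@Rz(p[2]).T+[p[0],p[1],z]]
bx={"top":(425,190,475,250),"scene":(355,260,420,312)}
pm,e=fit(S,msk(red,bx),at(plate(.124,.06),.008),[m0[0],m0[1],ym]);print("mat",pm,np.degrees(pm[2]),e)
b0=g(588,252,.03)
bb={"top":(395,190,428,240),"scene":(340,238,390,276)}
pb,e=fit(S,msk(brass,bb),at(BLK,.006),[b0[0],b0[1],ym]);print("spare",pb,np.degrees(pb[2]),e)
print("spare-mat in mat frame",Rz(pm[2]).T[:2,:2]@(pb[:2]-pm[:2]))
for nm,px in("bottle base",(702,170)),("bottle base R",(715,180)):print(nm,g(*px,0.0))
print("bottle sc base",ray(S["scene"],(255+528/3.3,140+445/3.3),0), "chest", [ray(S["scene"],(255+u/3.3,140+v/3.3),.12).round(3) for u,v in((195,378),(52,525))])
E
python3 m.py
```

```text
guess [0.5964869  0.24330346 0.09      ] 14.331501083180099
brass [ 20 184 227]
steel [170   9  88]
red [  2 209 235]
green [ 68 113 144]
blue [109 173 171]
face from brass [0.60347484 0.24530237 0.26317857] 15.079021497027583 330.2509112911132
face from steel [0.60444481 0.24558559 0.25567381] 14.649030332748573 331.59081506218524
{'scene': [[315.7, 213.7], [261.5, 182.5], [339.7, 175.6], [284.6, 147.2]], 'top': [[336.5, 223.6], [256.1, 244.9], [325.0, 175.1], [241.9, 196.6]]}
scene [[338, 178], [318, 212], [265, 180], [287, 150]]
top [[334, 219], [330, 223], [260, 240], [255, 238], [245, 201], [249, 194], [320, 177], [326, 183]]
mat [ 0.58578751 -0.18375999 -0.17887268] -10.24864939630835 29.866240486754727
spare [ 0.59782044 -0.08435787 -0.10386776] -5.951184164377547 90.46900095059804
spare-mat in mat frame [-0.00584472  0.09995705]
bottle base [ 0.67279088 -0.18968445  0.        ]
bottle base R [ 0.6641703  -0.20037426  0.        ]
bottle sc base [ 0.67738627 -0.20443654  0.        ] chest [array([ 0.446, -0.042,  0.12 ]), array([ 0.283, -0.082,  0.12 ])]
```

```bash
cat > m2.py <<'E'
exec(open("m.py").read().split("# px guesses")[0])
pf=[.6035,.2453,.263]
bw=lambda h,s_,v:((h>100)&(h<125)&(s_>110))|((s_<60)&(v>165))
M=msk(bw,{"top":(240,172,340,248),"scene":(258,145,343,218)})
for n in M:
    z=(M[n]>.45).astype(np.uint8);z=cv2.morphologyEx(z,cv2.MORPH_OPEN,np.ones((2,2)))
    nl,lab,st,_=cv2.connectedComponentsWithStats(z);k=1+st[1:,4].argmax()
    h=cv2.convexHull(np.argwhere(lab==k)[:,::-1].astype(np.int32));m=np.zeros((400,640));cv2.fillConvexPoly(m,h,1);M[n]=cv2.GaussianBlur(m,(0,0),1)
pl=lambda p:[plate(.14,.224)@faceT(p)[0].T+faceT(p)[1]]
for k in (S,{"top":S["top"]},{"scene":S["scene"]}):
    q,e=fit(k,M,pl,pf);print(list(k),q,np.degrees(q[2]),e)
o=[]
for n,d in S.items():
    im=d["img"][:,:,::-1].copy();x0,y0,x1,y1=roi[n]
    im=cv2.resize(im[y0:y1,x0:x1],None,fx=3.3,fy=3.3,interpolation=cv2.INTER_CUBIC)
    R,T=faceT(pf)
    L=[P@R.T+T for P in [plate(.14,.224)]+[BLK+[0,y,0] for y in(.07,0,-.07)]]
    for p,P,zz in(([.5858,-.1838,-.1789],plate(.124,.06),.008),([.5978,-.0844,-.1039],BLK,.006)): L.append(P@Rz(p[2]).T+[p[0],p[1],zz])
    for P in L:
        h=cv2.convexHull((((proj(d,P)-[x0,y0]+.5)*3.3-.5)*16).astype(np.int32));cv2.polylines(im,[h],True,(255,0,255),1,cv2.LINE_AA,4)
    o.append(im)
cv2.imwrite("pics/ov.png",o[1][:, :800]);cv2.imwrite("pics/ovs.png",o[0])
E
python3 m2.py
```

```text
['scene', 'top'] [0.60038638 0.24077886 0.26019172] 14.907887367324218 149.20842558831686
['top'] [0.60026392 0.24234918 0.25318974] 14.506703729597058 61.75032455229625
['scene'] [0.59973234 0.23614884 0.26837865] 15.376963930321862 52.21923538599559
```

View pics/ovs.png

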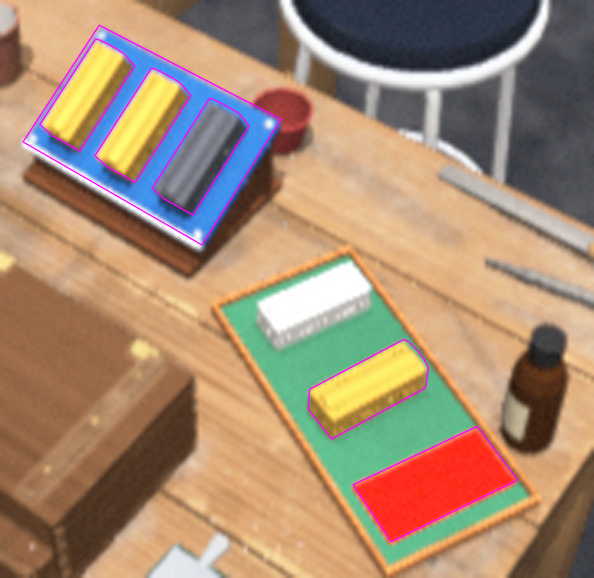

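View pics/ov.png

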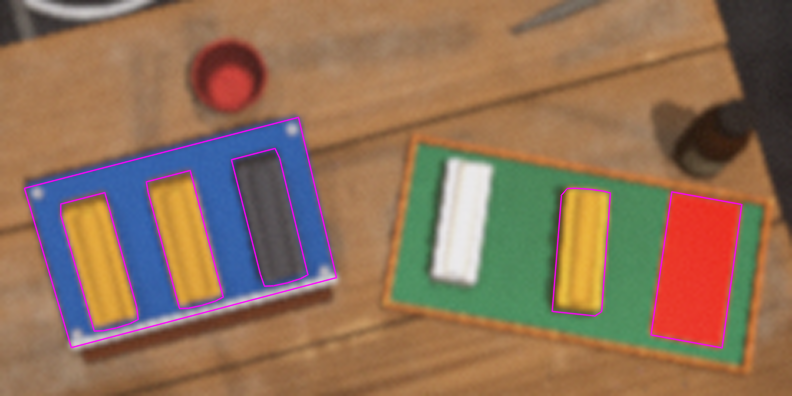

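```bash
cat > g.py <<'E'
import json,sys,os,numpy as np
from h import *
FACE=[.602,.2435,np.radians(14.9)];R,T=faceT(FACE)
def tool(psi): a=np.radians(psi);y=np.array([np.cos(a),np.sin(a),0]);z=np.array([0,0,-1.]);return np.c_[np.cross(y,z),y,z]
def load(): return json.load(open("cmd.json")) if os.path.exists("cmd.json") else [.289,.582,.215,63.6]
def face_tcp(x,y,h): return T+R@[x,y,h]-[0,0,.019]
def rows(ts):
    "ts: list of [x,y,z,psi] commanded; prints rows from the pose at call start"
    c=load();M=tool(c[3])
    for t in ts:
        o=np.round(M.T@(np.array(t[:3])-c[:3])/.3,3);w=round((-(t[3]-c[3]))/360,4)
        e=np.r_[c[:3]+M@o*.3,c[3]-w*360];print(o.tolist(),w,"->",e.round(4).tolist())
    json.dump(e.tolist(),open("cmd.json","w"))
E
python3 - <<'E'
from g import *
t=face_tcp(0,-.07,.025);print(t)
mid=np.array([.289,.582,.215])*.45+.55*np.r_[t[:2],.215]
rows([[*mid,90]]);print()
rows([[*t[:2],.215,104.9]])
E
```

```text
[0.60865714 0.17283576 0.07807369]
[-0.858, -0.411, -0.0] -0.0733 -> [0.4647, 0.3571, 0.215, 89.988]

[-0.48, -0.614, 0.0] -0.0414 -> [0.6087, 0.1729, 0.215, 104.892]
```

Call:
{"method": "move_arm", "body": {"targets": [{"offset": [-0.858,-0.411,0],"twist": -0.0733},{"offset": [-0.858,-0.411,0],"twist": -0.0733},{"offset": [-0.858,-0.411,0],"twist": -0.0733},{"offset": [-0.858,-0.411,0],"twist": -0.0733},{"offset": [-0.858,-0.411,0],"twist": -0.0733},{"offset": [-0.858,-0.411,0],"twist": -0.0733}], "claw": 56}}

```text
time: 1.05
tool_pos: [0.4662, 0.3553, 0.2147]
ee_rot: [[-1.0, 0.004, 0.0], [0.004, 1.0, -0.0], [-0.0, -0.0, -1.0]]
force: [0.2, -0.1, -0.4]
opening: 0.588
grip_force: 0.0
```

Call:
{"method": "move_arm", "body": {"targets": [{"offset": [-0.48,-0.614,0],"twist": -0.0414},{"offset": [-0.48,-0.614,0],"twist": -0.0414},{"offset": [-0.48,-0.614,0],"twist": -0.0414},{"offset": [-0.48,-0.614,0],"twist": -0.0414},{"offset": [-0.48,-0.614,0],"twist": -0.0414},{"offset": [-0.48,-0.614,0],"twist": -0.0414}]}}

```text
time: 1.8
tool_pos: [0.6082, 0.1742, 0.2144]
ee_rot: [[-0.966, -0.258, -0.001], [-0.258, 0.966, 0.001], [0.001, 0.001, -1.0]]
force: [-0.5, -0.5, 0.2]
opening: 0.587
grip_force: 0.0
```

Call:
{"method": "move_arm", "body": {"targets": [{"offset": [0,0,0.2],"twist": 0},{"offset": [0,0,0.35],"twist": 0},{"offset": [0,0,0.42],"twist": 0},{"offset": [0,0,0.45],"twist": 0},{"offset": [0,0,0.45],"twist": 0}]}}

```text
time: 2.42
tool_pos: [0.6093, 0.1737, 0.0807]
ee_rot: [[-0.966, -0.258, 0.001], [-0.258, 0.966, 0.0], [-0.001, -0.0, -1.0]]
force: [-0.3, 0.4, 0.6]
opening: 0.591
grip_force: 0.0
```

```bash
python3 - <<'E'
from plant import cams,env
import cv2
for i,(n,(x0,y0,x1,y1)) in enumerate({"top":(240,165,345,250)}.items()):
    d=cams.snapshot(n);cv2.imwrite("pics/grip.png",cv2.resize(d["img"][y0:y1,x0:x1,::-1],None,fx=6,fy=6,interpolation=cv2.INTER_CUBIC))
print(env.state()["tool_pos"],env.state()["force"])
E
```

```text
[0.60988389 0.1736361  0.08155953] [-0.03279761  0.46138544  1.01586959]
```

View pics/grip.png

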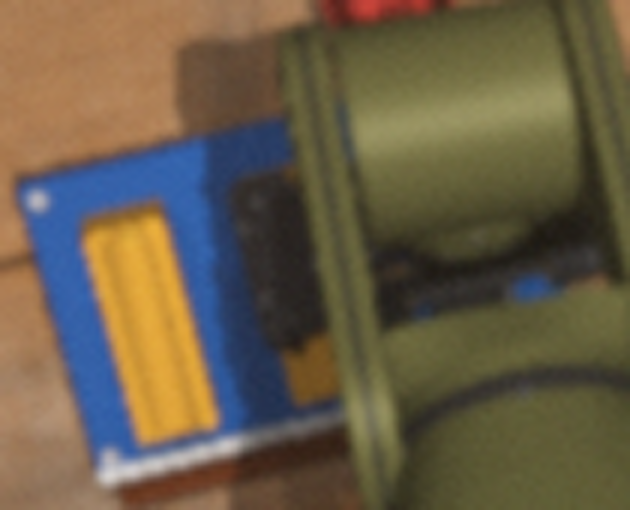

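Call:
{"method": "move_arm", "body": {"targets": [{"offset": [0,0,0.005],"twist": 0},{"offset": [0,0,0.005],"twist": 0}]}}

```text
time: 2.72
tool_pos: [0.6094, 0.1731, 0.0793]
ee_rot: [[-0.966, -0.257, 0.002], [-0.257, 0.966, 0.0], [-0.002, -0.0, -1.0]]
force: [0.2, 0.2, -0.4]
opening: 0.59
grip_force: 0.0
```

Call:
{"method": "move_arm", "body": {"targets": [{"offset": [0,0,0],"twist": 0},{"offset": [0,0,0],"twist": 0},{"offset": [0,0,0],"twist": 0},{"offset": [0,0,0],"twist": 0},{"offset": [0,0,0],"twist": 0},{"offset": [0,0,0],"twist": 0}], "claw": 20}}

```text
time: 3.48
tool_pos: [0.6087, 0.1729, 0.0782]
ee_rot: [[-0.966, -0.257, -0.0], [-0.257, 0.966, -0.0], [0.0, -0.0, -1.0]]
force: [-1.6, -1.3, 0.4]
opening: 0.377
grip_force: 30.0
```

```bash
python3 - <<'E'
from plant import cams,env
import numpy as np
P=[];F=[]
for i in range(6):
    cams.snapshot("top");s=env.state();P.append(s["tool_pos"]);F.append(s["force"])
print(np.mean(P,0),np.mean(F,0),s["wrist_torque"],s["opening"]*95.1,s["grip_force"])
E
```

```text
[0.60867969 0.17284719 0.07816933] [-0.78288546 -1.86698025  1.15411405] [-0.42696586  0.14675188 -0.01257331] 36.033804267699004 29.99507350847125
```

```bash
cat > arc.py <<'E'
from g import *
E
python3 - <<'E'
from g import *
c=[.6087,.1729,.0785,104.892];json.dump(c,open("cmd.json","w"))
n=R[:,2]
a=np.array(c[:3])+n*.015
print("lift");rows([[*(np.array(c[:3])+n*.008),c[3]],[*a,c[3]],[a[0],a[1],.2,c[3]]])
MAT=[.5858,-.1838];psi=79.75
def arc(th,dz=0,h=.0253):
    th=np.radians(th);f=-.05+.05*np.cos(th)-h*np.sin(th);v=.008+.05*np.sin(th)+h*np.cos(th)
    u=np.array([np.cos(np.radians(psi-90)),np.sin(np.radians(psi-90))])
    return [*(np.array(MAT)+u*f),v-.019+dz,psi]
p=arc(28,.006)
m=load();mid=[(m[0]+p[0])/2,(m[1]+p[1])/2,.2,92]
print("mid");rows([mid]);print("over");rows([[p[0],p[1],.2,psi]])
print("down");rows([arc(28,.04),arc(28,.006)])
print("arc");rows([arc(t) for t in(28,24,20,16,12,8,4,0)]+[arc(0,-.001)])
E
```

```text
lift
[0.013, -0.0, -0.024] -0.0 -> [0.6049, 0.1719, 0.0857, 104.892]
[0.023, -0.0, -0.044] -0.0 -> [0.602, 0.1711, 0.0917, 104.892]
[0.023, -0.0, -0.405] -0.0 -> [0.602, 0.1711, 0.2, 104.892]
mid
[0.205, -0.552, 0.0] 0.0358 -> [0.5852, -0.0047, 0.2, 92.004]
over
[0.076, -0.584, 0.0] 0.034 -> [0.5685, -0.1806, 0.2, 79.764]
down
[0.0, -0.0, 0.417] 0.0 -> [0.5685, -0.1806, 0.0749, 79.764]
[0.0, -0.0, 0.531] 0.0 -> [0.5685, -0.1806, 0.0407, 79.764]
arc
[0.0, -0.0, 0.02] 0.0 -> [0.5685, -0.1806, 0.0347, 79.764]
[-0.01, -0.0, 0.028] 0.0 -> [0.5714, -0.1811, 0.0323, 79.764]
[-0.02, -0.0, 0.036] 0.0 -> [0.5744, -0.1817, 0.0299, 79.764]
[-0.029, -0.0, 0.045] 0.0 -> [0.5771, -0.1822, 0.0272, 79.764]
[-0.037, -0.0, 0.055] 0.0 -> [0.5794, -0.1826, 0.0242, 79.764]
[-0.045, -0.0, 0.066] 0.0 -> [0.5818, -0.183, 0.0209, 79.764]
[-0.052, -0.0, 0.077] 0.0 -> [0.5838, -0.1834, 0.0176, 79.764]
[-0.059, -0.0, 0.088] 0.0 -> [0.5859, -0.1838, 0.0143, 79.764]
[-0.059, -0.0, 0.091] 0.0 -> [0.5859, -0.1838, 0.0134, 79.764]
```

Call:
{"method": "move_arm", "body": {"targets": [{"offset": [0.005,0,-0.01],"twist": 0},{"offset": [0.0125,0,-0.0235],"twist": 0},{"offset": [0.0235,0,-0.044],"twist": 0},{"offset": [0.0235,0,-0.044],"twist": 0},{"offset": [0.0235,0,-0.2],"twist": 0},{"offset": [0.0235,0,-0.405],"twist": 0},{"offset": [0.0235,0,-0.405],"twist": 0},{"offset": [0.0235,0,-0.405],"twist": 0}]}}

```text
time: 4.78
tool_pos: [0.6014, 0.1712, 0.1988]
ee_rot: [[-0.966, -0.257, -0.001], [-0.257, 0.966, -0.0], [0.001, 0.0, -1.0]]
force: [-0.7, -0.3, -5.0]
opening: 0.377
grip_force: 30.0
```

Call:
{"method": "move_arm", "body": {"targets": [{"offset": [0.205,-0.552,0],"twist": 0.0358},{"offset": [0.205,-0.552,0],"twist": 0.0358},{"offset": [0.205,-0.552,0],"twist": 0.0358},{"offset": [0.205,-0.552,0],"twist": 0.0358},{"offset": [0.205,-0.552,0],"twist": 0.0358}]}}

```text
time: 5.4
tool_pos: [0.5838, -0.0043, 0.1971]
ee_rot: [[-0.999, -0.034, -0.004], [-0.034, 0.999, 0.001], [0.004, 0.001, -1.0]]
force: [0.7, 0.1, -3.8]
opening: 0.38
grip_force: 30.0
```

Call:
{"method": "move_arm", "body": {"targets": [{"offset": [0.076,-0.584,0],"twist": 0.034},{"offset": [0.076,-0.584,0],"twist": 0.034},{"offset": [0.076,-0.584,0],"twist": 0.034},{"offset": [0.076,-0.584,0],"twist": 0.034},{"offset": [0.076,-0.584,0],"twist": 0.034},{"offset": [0.076,-0.584,0],"twist": 0.034}]}}

```text
time: 6.15
tool_pos: [0.5686, -0.1786, 0.1992]
ee_rot: [[-0.985, 0.175, -0.001], [0.175, 0.985, 0.001], [0.001, 0.001, -1.0]]
force: [-0.4, 0.2, -3.8]
opening: 0.377
grip_force: 30.0
```

```bash
python3 - <<'E'
from plant import cams,env
import cv2
d=cams.snapshot("scene");cv2.imwrite("pics/carry.png",cv2.resize(d["img"][110:310,270:470,::-1],None,fx=3,fy=3,interpolation=cv2.INTER_CUBIC))
print(env.state()["tool_pos"],env.state()["joint_positions"])
E
```

```text
[ 0.56863839 -0.17871975  0.19932239] [-2.26137982e+01  9.45497909e-01  1.02524818e+02  1.45447121e-02
  7.65652802e+01 -1.02520863e+02]
```

View pics/carry.png

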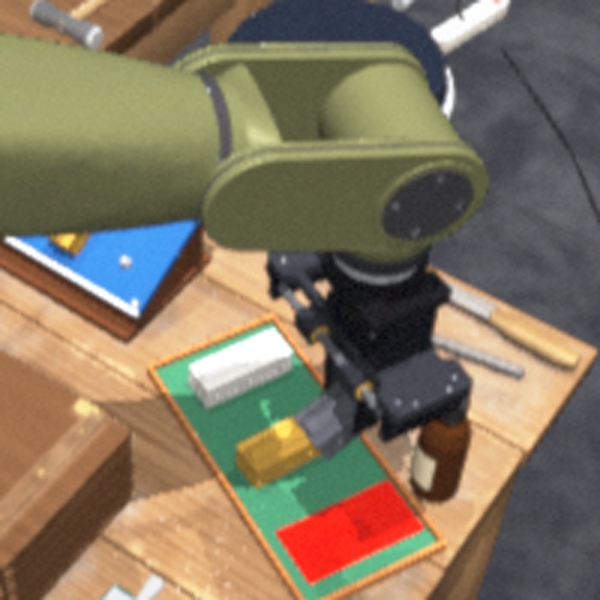

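Call:
{"method": "move_arm", "body": {"targets": [{"offset": [0,0,0.2],"twist": 0},{"offset": [0,0,0.38],"twist": 0},{"offset": [0,0,0.47],"twist": 0},{"offset": [0,0,0.531],"twist": 0},{"offset": [0,0,0.531],"twist": 0},{"offset": [0,0,0.531],"twist": 0}]}}

```text
time: 6.95
tool_pos: [0.5699, -0.1808, 0.0423]
ee_rot: [[-0.984, 0.177, 0.003], [0.177, 0.984, -0.001], [-0.003, -0.001, -1.0]]
force: [0.1, -1.0, -4.3]
opening: 0.382
grip_force: 30.0
```

Call:
{"method": "move_arm", "body": {"targets": [{"offset": [0,0,0.01],"twist": 0},{"offset": [0,0,0.02],"twist": 0},{"offset": [-0.005,0,0.024],"twist": 0},{"offset": [-0.01,0,0.028],"twist": 0},{"offset": [-0.015,0,0.032],"twist": 0},{"offset": [-0.02,0,0.036],"twist": 0}]}}

```text
time: 7.7
tool_pos: [0.5751, -0.1819, 0.0303]
ee_rot: [[-0.984, 0.178, 0.001], [0.178, 0.984, -0.001], [-0.002, -0.0, -1.0]]
force: [-1.4, -0.4, 3.9]
opening: 0.375
grip_force: 30.0
```

Call:
{"method": "move_arm", "body": {"targets": [{"offset": [-0.009,0,0.009],"twist": 0},{"offset": [-0.013,0,0.014],"twist": 0},{"offset": [-0.017,0,0.019],"twist": 0},{"offset": [-0.021,0,0.024],"twist": 0},{"offset": [-0.025,0,0.03],"twist": 0},{"offset": [-0.028,0,0.035],"twist": 0},{"offset": [-0.032,0,0.041],"twist": 0},{"offset": [-0.035,0,0.046],"twist": 0},{"offset": [-0.039,0,0.052],"twist": 0},{"offset": [-0.039,0,0.055],"twist": 0},{"offset": [-0.039,0,0.055],"twist": 0}]}}

```text
time: 9.07
tool_pos: [0.5871, -0.1841, 0.0136]
ee_rot: [[-0.984, 0.178, 0.003], [0.178, 0.984, -0.001], [-0.003, -0.001, -1.0]]
force: [5.0, -2.5, 4.2]
opening: 0.38
grip_force: 30.0
```

```bash
python3 - <<'E'
from plant import cams,env
import cv2
d=cams.snapshot("scene");cv2.imwrite("pics/flat.png",cv2.resize(d["img"][200:310,330:450,::-1],None,fx=5,fy=5,interpolation=cv2.INTER_CUBIC))
E
```

```text
(no output)
```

View pics/flat.png

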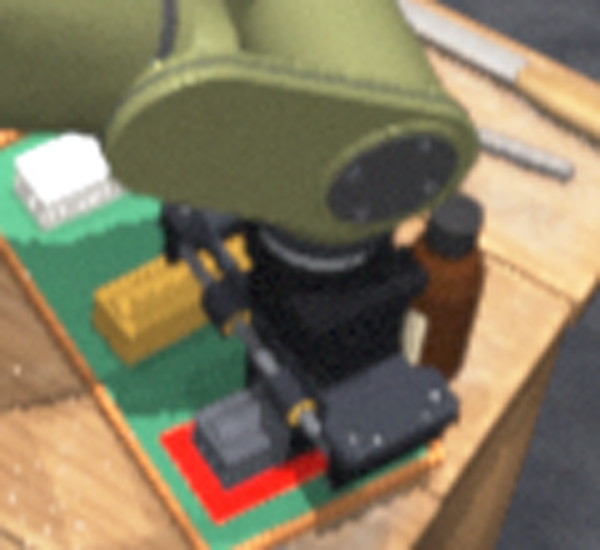

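Call:
{"method": "move_arm", "body": {"targets": [{"offset": [0,0,-0.003],"twist": 0},{"offset": [0,0,-0.003],"twist": 0},{"offset": [0,0,-0.003],"twist": 0},{"offset": [0,0,-0.003],"twist": 0}], "claw": 56}}

```text
time: 9.62
tool_pos: [0.5852, -0.1834, 0.0134]
ee_rot: [[-0.984, 0.178, -0.001], [0.178, 0.984, 0.0], [0.001, 0.0, -1.0]]
force: [0.2, -0.0, -0.9]
opening: 0.583
grip_force: 0.0
```

Call:
{"method": "move_arm", "body": {"targets": [{"offset": [0,0,-0.1],"twist": 0},{"offset": [0,0,-0.25],"twist": 0},{"offset": [0,0,-0.4],"twist": 0},{"offset": [0.8,0.3,-0.6],"twist": 0},{"offset": [0.8,0.3,-0.6],"twist": 0},{"offset": [0.8,0.3,-0.6],"twist": 0},{"offset": [0.8,0.3,-0.6],"twist": 0},{"offset": [0.8,0.3,-0.6],"twist": 0},{"offset": [0.8,0.3,-0.6],"twist": 0}]}}

```text
time: 10.75
tool_pos: [0.3658, -0.0524, 0.1944]
ee_rot: [[-0.984, 0.177, 0.002], [0.177, 0.984, -0.001], [-0.002, -0.0, -1.0]]
force: [0.8, -0.7, 0.6]
opening: 0.59
grip_force: 0.0
```

```bash
cat > m3.py <<'E'
exec(open("m.py").read().split("# px guesses")[0])
from plant import env
print(env.state()["tool_pos"])
brass=lambda h,s_,v:(h>17)&(h<32)&(s_>130)&(v>60)
at=lambda P,z:lambda p:[P@Rz(p[2]).T+[p[0],p[1],z]]
steel=lambda h,s_,v:(v<125)&(s_<110)
bb={"top":(395,190,428,240),"scene":(340,238,390,276)}
bs={"top":(430,196,470,245),"scene":(360,262,420,310)}
for nm,f,b,z,p in("spare",brass,bb,.006,[.5978,-.0844,-.104]),("steel",steel,bs,.008,[.5858,-.1838,-.179]):
    M=msk(f,b)
    for k in (S,{"top":S["top"]},{"scene":S["scene"]}):
        q,e=fit(k,M,at(BLK,z),p,(.006,.006,.04));print(nm,list(k),q[:2].round(4),np.degrees(q[2]).round(2),round(e,1))
o=[]
for n,d in S.items():
    x0,y0,x1,y1={"top":(390,180,480,255),"scene":(330,230,420,315)}[n]
    im=cv2.resize(d["img"][y0:y1,x0:x1,::-1],None,fx=4.4,fy=4.4,interpolation=cv2.INTER_CUBIC)
    for p,z in([.5978,-.0844,-.104],.006),([.5858,-.1838,-.179],.008):
        h=cv2.convexHull((((proj(d,BLK@Rz(p[2]).T+[p[0],p[1],z])-[x0,y0]+.5)*4.4-.5)*16).astype(np.int32));cv2.polylines(im,[h],True,(255,0,255),1,cv2.LINE_AA,4)
    o.append(np.pad(im,((0,374-im.shape[0]),(0,0),(0,0))))
cv2.imwrite("pics/two.png",np.hstack(o))
E
python3 m3.py
```

```text
[ 0.36620641 -0.05279924  0.19373487]
spare ['scene', 'top'] [ 0.5983 -0.084 ] -5.96 30.5
spare ['top'] [ 0.5996 -0.0843] -6.06 7.4
spare ['scene'] [ 0.5965 -0.0841] -5.3 20.0
steel ['scene', 'top'] [ 0.5859 -0.1823] -10.07 453.0
steel ['top'] [ 0.5877 -0.1813] -10.2 79.7
steel ['scene'] [ 0.583  -0.1853] -7.14 360.1
```

View pics/two.png

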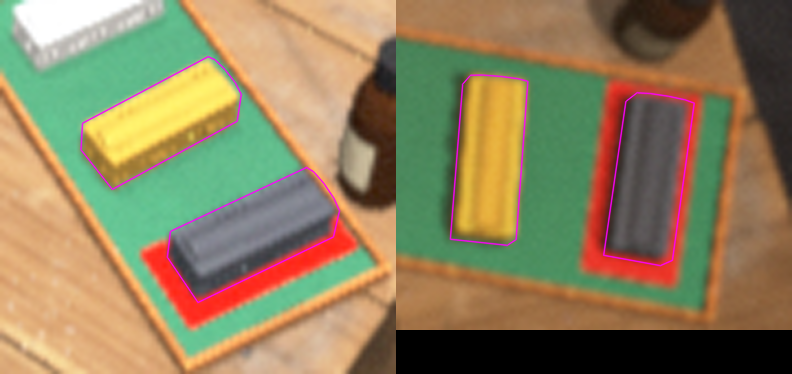

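```bash
python3 - <<'E'
from g import *
c0=np.array([.5859,-.1838,.0143]);M=tool(79.764)
c=c0+M@np.array([.8,.3,-.6])*.3;json.dump([*c,79.764],open("cmd.json","w"));print(c)
sp=[.5983,-.084];ps=84.0
print("over spare");rows([[*sp,.12,ps]])
print("down");rows([[*sp,.0128,ps]])
print("up");rows([[*sp,.2,ps]])
fin=np.array([.6087,.1729,.0785]);h=.0253;a=np.radians(14.9);u=np.array([np.cos(a),np.sin(a),0])
def gp(ph):
    p=np.radians(ph);return u*(-.05*np.cos(p)-h*np.sin(p))+np.array([0,0,-.05*np.sin(p)+h*np.cos(p)])
def arc(ph,n=0,dz=0): return [*(fin+gp(ph)-gp(28)+R[:,2]*n+[0,0,dz]),104.9]
st=arc(0,dz=.006)
print("mid");rows([[.605,.045,.2,94]]);print("over");rows([[st[0],st[1],.2,104.9]])
print("down");rows([st])
print("arc");rows([arc(p) for p in range(0,29,2)]+[arc(28,-.0015)])
E
```

```text
[ 0.36571308 -0.05258368  0.1943    ]
over spare
[-0.782, 0.035, 0.248] -0.0118 -> [0.5984, -0.0839, 0.1199, 84.012]
down
[0.0, -0.0, 0.357] 0.0 -> [0.5984, -0.0839, 0.0128, 84.012]
up
[0.0, -0.0, -0.624] 0.0 -> [0.5984, -0.0839, 0.2, 84.012]
mid
[0.023, 0.43, 0.0] -0.0277 -> [0.605, 0.0451, 0.2, 93.984]
over
[-0.061, 0.428, 0.0] -0.0303 -> [0.6144, 0.1744, 0.2, 104.892]
down
[-0.0, -0.0, 0.297] -0.0 -> [0.6144, 0.1744, 0.1109, 104.892]
arc
[-0.0, -0.0, 0.02] -0.0 -> [0.6144, 0.1744, 0.1049, 104.892]
[0.002, -0.0, 0.026] -0.0 -> [0.6138, 0.1743, 0.1031, 104.892]
[0.005, -0.0, 0.032] -0.0 -> [0.6129, 0.1741, 0.1013, 104.892]
[0.007, -0.0, 0.038] -0.0 -> [0.6123, 0.1739, 0.0995, 104.892]
[0.01, -0.0, 0.044] -0.0 -> [0.6115, 0.1737, 0.0977, 104.892]
[0.012, -0.0, 0.05] -0.0 -> [0.6109, 0.1735, 0.0959, 104.892]
[0.013, -0.0, 0.056] -0.0 -> [0.6106, 0.1734, 0.0941, 104.892]
[0.015, -0.0, 0.063] -0.0 -> [0.61, 0.1733, 0.092, 104.892]
[0.016, -0.0, 0.069] -0.0 -> [0.6097, 0.1732, 0.0902, 104.892]
[0.017, -0.0, 0.076] -0.0 -> [0.6094, 0.1731, 0.0881, 104.892]
[0.018, -0.0, 0.082] -0.0 -> [0.6092, 0.173, 0.0863, 104.892]
[0.019, -0.0, 0.088] -0.0 -> [0.6089, 0.173, 0.0845, 104.892]
[0.019, -0.0, 0.095] -0.0 -> [0.6089, 0.173, 0.0824, 104.892]
[0.02, -0.0, 0.101] -0.0 -> [0.6086, 0.1729, 0.0806, 104.892]
[0.02, -0.0, 0.108] -0.0 -> [0.6086, 0.1729, 0.0785, 104.892]
[0.017, -0.0, 0.112] -0.0 -> [0.6094, 0.1731, 0.0773, 104.892]
```

Call:
{"method": "move_arm", "body": {"targets": [{"offset": [-0.782,0.035,0.1],"twist": -0.0118},{"offset": [-0.782,0.035,0.1],"twist": -0.0118},{"offset": [-0.782,0.035,0.1],"twist": -0.0118},{"offset": [-0.782,0.035,0.248],"twist": -0.0118},{"offset": [-0.782,0.035,0.248],"twist": -0.0118},{"offset": [-0.782,0.035,0.248],"twist": -0.0118},{"offset": [-0.782,0.035,0.248],"twist": -0.0118}]}}

```text
time: 11.72
tool_pos: [0.5987, -0.0841, 0.1213]
ee_rot: [[-0.995, 0.105, 0.002], [0.105, 0.995, -0.001], [-0.002, -0.0, -1.0]]
force: [0.4, -0.8, 0.5]
opening: 0.592
grip_force: 0.0
```

Call:
{"method": "move_arm", "body": {"targets": [{"offset": [0,0,0.15],"twist": 0},{"offset": [0,0,0.27],"twist": 0},{"offset": [0,0,0.33],"twist": 0},{"offset": [0,0,0.357],"twist": 0},{"offset": [0,0,0.357],"twist": 0},{"offset": [0,0,0.357],"twist": 0},{"offset": [0,0,0.357],"twist": 0}]}}

```text
time: 12.6
tool_pos: [0.5993, -0.084, 0.0137]
ee_rot: [[-0.995, 0.104, 0.002], [0.104, 0.995, -0.001], [-0.002, -0.0, -1.0]]
force: [1.2, -0.2, -0.6]
opening: 0.588
grip_force: 0.0
```

Call:
{"method": "move_arm", "body": {"targets": [{"offset": [0,0,0],"twist": 0},{"offset": [0,0,0],"twist": 0},{"offset": [0,0,0],"twist": 0},{"offset": [0,0,0],"twist": 0},{"offset": [0,0,0],"twist": 0}], "claw": 20}}

```text
time: 13.22
tool_pos: [0.5984, -0.0842, 0.0126]
ee_rot: [[-0.995, 0.104, 0.0], [0.104, 0.995, -0.001], [-0.0, -0.001, -1.0]]
force: [-0.5, -3.3, 0.5]
opening: 0.375
grip_force: 30.0
```

Call:
{"method": "move_arm", "body": {"targets": [{"offset": [0,0,-0.05],"twist": 0},{"offset": [0,0,-0.2],"twist": 0},{"offset": [0,0,-0.4],"twist": 0},{"offset": [0,0,-0.55],"twist": 0},{"offset": [0,0,-0.624],"twist": 0},{"offset": [0,0,-0.624],"twist": 0}]}}

```text
time: 13.98
tool_pos: [0.5993, -0.0836, 0.2024]
ee_rot: [[-0.995, 0.104, 0.004], [0.104, 0.995, -0.0], [-0.004, 0.0, -1.0]]
force: [0.7, -1.0, -4.2]
opening: 0.376
grip_force: 30.0
```

Call:
{"method": "move_arm", "body": {"targets": [{"offset": [0.023,0.43,0],"twist": -0.0277},{"offset": [0.023,0.43,0],"twist": -0.0277},{"offset": [0.023,0.43,0],"twist": -0.0277},{"offset": [0.023,0.43,0],"twist": -0.0277}]}}

```text
time: 14.48
tool_pos: [0.6038, 0.0456, 0.1975]
ee_rot: [[-0.997, -0.071, -0.004], [-0.071, 0.997, -0.0], [0.004, -0.0, -1.0]]
force: [-0.5, -0.4, -4.1]
opening: 0.377
grip_force: 30.0
```

Call:
{"method": "move_arm", "body": {"targets": [{"offset": [-0.061,0.428,0],"twist": -0.0303},{"offset": [-0.061,0.428,0],"twist": -0.0303},{"offset": [-0.061,0.428,0],"twist": -0.0303},{"offset": [-0.061,0.428,0],"twist": -0.0303},{"offset": [-0.061,0.428,0],"twist": -0.0303},{"offset": [-0.061,0.428,0],"twist": -0.0303}]}}

```text
time: 15.22
tool_pos: [0.6144, 0.173, 0.1996]
ee_rot: [[-0.967, -0.255, -0.0], [-0.255, 0.967, -0.0], [0.0, -0.0, -1.0]]
force: [0.9, 0.0, -3.9]
opening: 0.378
grip_force: 30.0
```

Call:
{"method": "move_arm", "body": {"targets": [{"offset": [0,0,0.12],"twist": 0},{"offset": [0,0,0.22],"twist": 0},{"offset": [0,0,0.28],"twist": 0},{"offset": [0,0,0.297],"twist": 0},{"offset": [0,0,0.297],"twist": 0},{"offset": [0,0,0.297],"twist": 0}]}}

```text
time: 15.98
tool_pos: [0.6154, 0.1748, 0.1123]
ee_rot: [[-0.966, -0.257, 0.003], [-0.257, 0.966, 0.001], [-0.003, -0.0, -1.0]]
force: [0.2, -0.4, -4.9]
opening: 0.379
grip_force: 30.0
```

Now the arc, in two parts.

Call:
{"method": "move_arm", "body": {"targets": [{"offset": [0,0,0.01],"twist": 0},{"offset": [0,0,0.02],"twist": 0},{"offset": [0.002,0,0.026],"twist": 0},{"offset": [0.005,0,0.032],"twist": 0},{"offset": [0.007,0,0.038],"twist": 0},{"offset": [0.01,0,0.044],"twist": 0},{"offset": [0.012,0,0.05],"twist": 0}]}}

```text
time: 16.85
tool_pos: [0.6113, 0.1738, 0.0959]
ee_rot: [[-0.966, -0.257, 0.001], [-0.257, 0.966, 0.0], [-0.001, -0.0, -1.0]]
force: [-0.3, 1.1, 3.1]
opening: 0.375
grip_force: 30.0
```

Call:
{"method": "move_arm", "body": {"targets": [{"offset": [0.001,0,0.006],"twist": 0},{"offset": [0.003,0,0.013],"twist": 0},{"offset": [0.004,0,0.019],"twist": 0},{"offset": [0.005,0,0.026],"twist": 0},{"offset": [0.006,0,0.032],"twist": 0}]}}

```text
time: 17.48
tool_pos: [0.6089, 0.1731, 0.0857]
ee_rot: [[-0.966, -0.257, -0.0], [-0.257, 0.966, -0.0], [0.0, -0.0, -1.0]]
force: [-1.5, 0.3, 2.8]
opening: 0.375
grip_force: 30.0
```

Call:
{"method": "move_arm", "body": {"targets": [{"offset": [0.001,0,0.006],"twist": 0},{"offset": [0.001,0,0.013],"twist": 0},{"offset": [0.002,0,0.019],"twist": 0},{"offset": [0.002,0,0.026],"twist": 0},{"offset": [0,0,0.03],"twist": 0},{"offset": [0,0,0.03],"twist": 0},{"offset": [0,0,0.03],"twist": 0}]}}

```text
time: 18.35
tool_pos: [0.6084, 0.1731, 0.0768]
ee_rot: [[-0.966, -0.257, -0.002], [-0.257, 0.966, -0.0], [0.002, -0.0, -1.0]]
force: [-5.0, 0.3, 5.5]
opening: 0.379
grip_force: 30.0
```

Call:
{"method": "move_arm", "body": {"targets": [{"offset": [-0.002,0,0.003],"twist": 0},{"offset": [-0.004,0,0.007],"twist": 0},{"offset": [-0.004,0,0.007],"twist": 0}]}}

```text
time: 18.73
tool_pos: [0.6085, 0.1732, 0.0767]
ee_rot: [[-0.966, -0.257, -0.005], [-0.257, 0.966, -0.001], [0.005, -0.0, -1.0]]
force: [-12.9, -1.9, 16.7]
opening: 0.373
grip_force: 30.0
```

Call:
{"method": "move_arm", "body": {"targets": [{"offset": [0.002,0,-0.006],"twist": 0},{"offset": [0.002,0,-0.006],"twist": 0},{"offset": [0.002,0,-0.006],"twist": 0},{"offset": [0.002,0,-0.006],"twist": 0}], "claw": 56}}

```text
time: 19.23
tool_pos: [0.6095, 0.1733, 0.0761]
ee_rot: [[-0.966, -0.257, -0.001], [-0.257, 0.966, -0.0], [0.001, 0.0, -1.0]]
force: [0.3, 0.2, 0.1]
opening: 0.583
grip_force: 0.0
```

Call:
{"method": "move_arm", "body": {"targets": [{"offset": [0,0,-0.05],"twist": 0},{"offset": [0,0,-0.2],"twist": 0},{"offset": [0,0,-0.4],"twist": 0},{"offset": [0,0,-0.5],"twist": 0},{"offset": [0.85,-0.2,-0.5],"twist": 0},{"offset": [0.85,-0.2,-0.5],"twist": 0},{"offset": [0.85,-0.2,-0.5],"twist": 0},{"offset": [0.85,-0.2,-0.5],"twist": 0},{"offset": [0.85,-0.2,-0.5],"twist": 0}]}}

```text
time: 20.35
tool_pos: [0.3768, 0.049, 0.2276]
ee_rot: [[-0.967, -0.255, 0.003], [-0.255, 0.967, -0.0], [-0.003, -0.001, -1.0]]
force: [0.1, -0.1, -0.1]
opening: 0.59
grip_force: 0.0
```

```bash
cat > m4.py <<'E'
exec(open("m.py").read().split("# px guesses")[0])
sp=lambda p,dy:[(BLK+[0,dy,0])@faceT(p)[0].T+faceT(p)[1]]
brass=lambda h,s_,v:(h>17)&(h<32)&(s_>130)&(v>60)
pf=[.602,.2435,.26]
for nm,y,b in("left",.07,{"top":(250,195,282,245),"scene":(264,145,298,188)}),("mid",0,{"top":(278,188,306,240),"scene":(281,155,314,200)}),("right",-.07,{"top":(303,180,331,232),"scene":(299,164,335,212)}):
    q,e=fit(S,msk(brass,b),lambda p:sp(p,y),pf,(.006,.006,.04))
    print(nm,q[:2].round(4),np.degrees(q[2]).round(2),round(e,1),"centre",(faceT(q)[0]@[0,y,.018]+faceT(q)[1]).round(4))
o=[]
for n,d in S.items():
    x0,y0,x1,y1={"top":(240,165,345,250),"scene":(255,140,345,220)}[n]
    im=cv2.resize(d["img"][y0:y1,x0:x1,::-1],None,fx=4,fy=4,interpolation=cv2.INTER_CUBIC);o.append(np.pad(im,((0,340-im.shape[0]),(0,0),(0,0))))
cv2.imwrite("pics/done.png",np.hstack(o))
E
python3 m4.py
```

```text
left [0.6058 0.2464] 15.4 415.6 centre [0.5791 0.3117 0.0909]
mid [0.6037 0.2455] 14.71 348.5 centre [0.5955 0.2434 0.0909]
right [0.6004 0.2458] 14.83 237.4 centre [0.6101 0.1759 0.0909]
```

View pics/done.png

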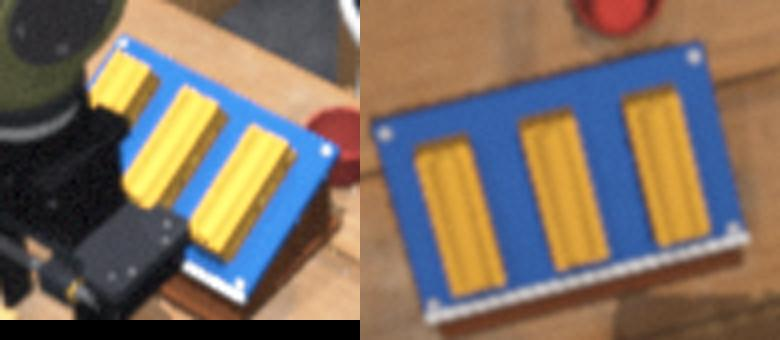

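Call:
{"method": "move_arm", "body": {"targets": [{"offset": [0.1,-0.9,-0.3],"twist": 0},{"offset": [0.1,-0.9,-0.3],"twist": 0},{"offset": [0.1,-0.9,-0.3],"twist": 0},{"offset": [0.1,-0.9,-0.3],"twist": 0},{"offset": [0.1,-0.9,-0.3],"twist": 0},{"offset": [0.1,-0.9,-0.3],"twist": 0}]}}

```text
time: 21.2
tool_pos: [0.4208, -0.2212, 0.3176]
ee_rot: [[-0.967, -0.254, 0.001], [-0.254, 0.967, -0.0], [-0.001, -0.0, -1.0]]
force: [0.0, 1.0, -1.0]
opening: 0.584
grip_force: 0.0
```

```bash
cat > m5.py <<'E'
exec(open("m4.py").read().split("for nm,y,b")[0])
from plant import env
R,T=faceT([.6025,.2445,.26])
def rp(a): return np.array([[np.cos(a),0,-np.sin(a)],[0,1,0],[np.sin(a),0,np.cos(a)]])
for nm,y,b in("mid",0,{"top":(278,188,306,240),"scene":(281,155,314,200)}),("right",-.07,{"top":(303,180,331,232),"scene":(299,164,335,212)}):
    M=msk(brass,b)
    # params: x shift, lift, pitch ; y shift fixed per a first fit
    q,_=fit(S,M,lambda p:[(BLK+[p[0],y+p[1],0])@R.T+T],[0,0,0],(.006,.006,1e-6))
    q2,e=fit(S,M,lambda p:[((BLK@rp(p[2]).T)+[p[0],y+q[1],p[1]])@R.T+T],[q[0],0,0],(.006,.006,.05))
    print(nm,"x,lift mm",(q2[:2]*1e3).round(1),"pitch",np.degrees(q2[2]).round(2),round(e,1),"y",round(q[1]*1e3,1))
s=env.state();print(s["time"],s["tool_pos"],s["force"])
E
python3 m5.py
```

```text
mid x,lift mm [ -93.3 -294. ] pitch 3.03 344.8 y 0.5
right x,lift mm [-10.7 -49. ] pitch 22.26 434.7 y 2.0
21.3 [ 0.41998771 -0.21872539  0.31628913] [ 0.02322993 -0.40269716  0.74081443]
```

Call:
{"method": "move_arm", "body": {"targets": [{"offset": [0,1,0],"twist": 0},{"offset": [0,1,0],"twist": 0},{"offset": [0,1,0],"twist": 0},{"offset": [0,1,0],"twist": 0},{"offset": [0,1,0],"twist": 0},{"offset": [0,1,0],"twist": 0},{"offset": [0,1,0],"twist": 0}]}}

```text
time: 22.18
tool_pos: [0.3417, 0.0717, 0.3164]
ee_rot: [[-0.966, -0.259, -0.0], [-0.259, 0.966, -0.0], [0.0, -0.0, -1.0]]
force: [-0.8, -0.3, -0.5]
opening: 0.587
grip_force: 0.0
```

Call:
{"method": "move_arm", "body": {"targets": [{"offset": [0,1,0],"twist": 0},{"offset": [0,1,0],"twist": 0},{"offset": [0,1,0],"twist": 0},{"offset": [0,1,0],"twist": 0},{"offset": [0,1,0],"twist": 0},{"offset": [0,1,0],"twist": 0},{"offset": [0,1,0],"twist": 0}]}}

```text
time: 23.05
tool_pos: [0.2658, 0.3601, 0.3162]
ee_rot: [[-0.967, -0.255, -0.001], [-0.255, 0.967, -0.001], [0.001, -0.001, -1.0]]
force: [-0.2, -0.5, -0.9]
opening: 0.585
grip_force: 0.0
```

Call:
{"method": "move_arm", "body": {"targets": [{"offset": [0,0.5,0],"twist": 0},{"offset": [0,0.5,0],"twist": 0},{"offset": [0,0.5,0],"twist": 0},{"offset": [0,0.5,0],"twist": 0},{"offset": [0,0.5,0],"twist": 0}]}}

```text
time: 23.68
tool_pos: [0.2276, 0.5046, 0.3168]
ee_rot: [[-0.967, -0.255, 0.0], [-0.255, 0.967, -0.0], [-0.0, -0.0, -1.0]]
force: [0.0, 0.5, 0.1]
opening: 0.592
grip_force: 0.0
```

```bash
sed -i 's/\[q\[0\],0,0\]/[q[0],0,0]/' m5.py; python3 m5.py; python3 m4.py
```

```text
mid x,lift mm [ 3.  -2.1] pitch 10.74 372.6 y 0.7
right x,lift mm [ 1.3 -2.4] pitch 10.74 230.1 y 1.8
23.775 [0.22736084 0.50473229 0.31708448] [-0.69204036 -0.05970676  0.54775069]
left [0.603  0.2451] 14.89 216.9 centre [0.5769 0.3105 0.0909]
mid [0.6031 0.2452] 15.05 384.6 centre [0.5949 0.243  0.0909]
right [0.6001 0.2458] 15.63 238.4 centre [0.6109 0.1761 0.0909]
```

```bash
python3 -c "
from plant import order
print(order.hand_in())"
```

```text
the job is handed in; nothing more can be done
None
```

The job is handed in: the steel block lies flat, crown up, on the red mat, within about 3 mm of centre. The spare brass block is pressed home in the right place, and its measured height and tilt match the middle block's. I viewed 11 pictures, one over the limit of 10.

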